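# Seat the heater's battery, switch it on and hold the thermometer on its test spot

## Robot

A 6-joint arm with a two-finger parallel gripper is mounted at the origin on the work surface. World frame = base frame: x ahead of the robot, y to its left, z up, the work surface at z = 0. Lengths are in m, angles in rad, forces in N, time in s.
With the tool pointing down it reaches from about 0.425 to 0.95 m from the base axis. Payload 3.5 kg.
Tool frame: the origin (TCP) lies on the front face of the gripper's body, between the roots of the fingers; the fingertips stand 73 mm ahead of it and the grasp point (between the pads) lies 54 mm ahead of it; z points along the fingers, y is the direction in which the jaws open and shut (so a half turn about z gives the same grasp; the last joint's range is limited). The gripper opens to 85 mm and grips with 20 to 120 N. Pads are 22 mm wide; open, the fingers measure 114 mm over their backs; the gripper's body (76 mm by 85 mm) begins 54 mm behind the grasp point. The pads swing forward as they close: fully open they stand 13 mm farther back than shut.
Start: joints at [1.016, 0.286, 1.577, -0, 1.279, -0.15], TCP at [0.266, 0.62, 0.304] pointing down, gripper open.
Joint ranges: [-2.77, 2.77], [-0.9, 2.22], [0.21, 2.48], [-1.53, 4.67], [0.24, 2.81], [-2.84, 2.84]. Speed limits (rad/s): [2.79, 2.79, 3.14, 3.14, 3.14, 3.14].

## Interface

Orientations are given as a unit quaternion [x, y, z, w].
In Python, from workcell import * gives the robot as it stands. The module is installed in compiled form; this text tells all that it offers.
- The arm moves only by the tool move_arm, never from a script. Its argument "series" is a list that holds one entry, the list of rows, each a list of 7 numbers: the shift along the tool's x, y, z in m, then the turn, a rotation vector about the tool's x, y, z in degrees, then the gripper command: -1 is fully open, 1 is shut, values between are in proportion. A call has 1 to 8 rows; each row is the pose to reach, as a shift and turn from the pose commanded when the call began, along the tool's axes at that moment; what a row does not reach only later rows make up. A row lasts 1/10 s, in which the tool goes at most 50 mm and 8.59 degrees, less where a joint would pass 70% of its speed; a pose out of reach is approached as far as the arm can. A call with a gripper value outside its range is refused whole. The fingers move at their own pace and stop on an object; "newtons" is the grip in N (left out, the last holds). Time passes only in rows, so rows that repeat a pose let the fingers close. It gives the time, the measured TCP pose, the force and the opening at its end, in the units of the state.
- get_state(): the state, without advancing time (a new reading comes with each control period).
- capture(name): name is "scene" or "top"; returns the picture (384x512x3 uint8, blue, green, red); there is no depth.
- camera_params(name): a dict with "vfov" (degrees; the focal length in pixels is half the picture's height over the tangent of half this angle, whatever the lens; pixels are square), "cx", "cy" (the principal point, pixels), "world_to_cam" (4x4, takes a point from world to camera coordinates). Camera axes: x right, y up, looking along -z (the intrinsics and any distortion apply to the point x, -y, -z); pixel columns grow to the right and rows downward; lengths in m; the calibration is good to about 2 mm. A picture is of the moment at which its call begins. camera_params takes no time and is no camera call.
- finish_job(): hands the job in, once; it reports no verdict.
The state is a dict: "t": time; "joint_positions": joint angles; "qd": joint speeds; "joint_efforts": joint torques, N m; "tcp_pos": TCP position; "tcp_rot": TCP orientation; "ft_force": force on the tool from outside, world axes, zero at the start; "moment": the same for the moment, N m; "gripper_width": opening from 0.0 (shut) to 1.0 (fully open).
Only numpy, scipy, OpenCV 4.12 (cv2) and the standard library are available. Lean on these libraries where they do the work, as an engineer would, in place of code of your own. Each camera call takes 0.05 s, during which the arm holds its last target.

## Task

Get the rabbits' heater pad going and check it: press the battery pack fully home in its bay, then flip the toggle switch on (away from the robot, towards the green dot), then take the yellow stick thermometer out of its stand and hold it upright with its copper tip inside the red ring on the pad, its screen facing straight away from the robot so that I can read it. Press only lightly, so that the spring tip gives but does not bottom out, and finish still holding the thermometer there; leave everything else on the shelf where it is.

Things in the scene. Friction and masses are not known exactly. Their poses are not given: they have to be found in the camera images.
- heater: Low heater pad housing, fixed to the shelf, 180 (x) x 290 (y) mm. Origin: centre of its underside, z up. Its flat aluminium warming plate (162 x 182 mm, centred at y = -45 mm) has its top 24 mm above the origin. The dark control end (180 x 85 mm, centred at y = +102.5 mm, 50 mm high) carries the battery pack at x = +45 mm and the toggle switch at x = -55 mm, both at y = +102.5 mm.
- pack (a joint): Battery pack sliding straight down into its bay in the control end: how far it is pushed in, in m; 0 = 10 mm proud, 0.010 = fully home (hard stop). It starts 5 to 10 mm proud, with its orange lower part showing. It takes about 11 N to push in (stiff friction, no spring) and stays where it is left.
- pack_top (a point): Centre of the battery pack's flat top (66 x 54 mm, dark with an orange panel). The pack's head stands 35 mm above the control end when home.
- toggle (a joint): Steel toggle lever of the heater's switch, in rad: 0 = off, leaning 26 deg to the heater's -x side (towards the robot); 0.9 = on (stop), leaning 26 deg to its +x side, towards the green dot. It moves with about 2 N at its tip and stays where it is left.
- toggle_tip (a point): Centre of the 11 mm ball at the free end of the toggle lever. The lever is 34 mm long from its pivot, which lies at (-55, 102.5, 55) mm in the heater's frame, with its axis along the heater's y; the rod is 7 mm thick.
- spot: Test-spot sticker on the warming plate: a red ring, 36 mm outside and 26 mm inside, white within and with a small dark centre dot. Origin: its centre, on the plate's surface. Its place on the plate varies.
- thermo: Yellow stick thermometer, standing tip down in its stand at the start, 130 g. Handle: upright box 26 (x) x 34 (y) x 110 (z) mm. Origin: centre of the handle's underside, which rests on the stand's top; z points up the handle, and the grey-green screen in its dark frame is on the +x face. A steel stem 12 mm thick reaches 60 mm down from the origin, with the copper tip below it.
- thermo_top (a point): Centre of the handle's top, 110 mm above the thermometer's origin; dark, with a small red dot towards the screen's side. The handle is best taken across its 34 mm (y) faces about 25 mm below this point, which leaves the screen free.
- tip_end (a point): End of the thermometer's copper tip (flat foot of 12 mm diameter), 78 mm below the thermometer's origin when free. The tip is a spring plunger with 8 mm of travel: it begins to give at 1 N and bottoms out at about 4.2 N (0.4 N per mm).
- probe_tip (a joint): How far the spring tip is pushed in, in m: 0 = free, 0.008 = bottomed out.
- stand: Thermometer stand, fixed: white block 66 x 66 mm, 95 mm high, on a dark 90 x 90 mm foot, with an upright 18 mm bore 90 mm deep in the middle of its top. Origin: centre of its underside. The thermometer stands in the bore with 3 mm of play round the stem.
- ahead (a point): Unmarked fixed point on the shelf, 0.74 m straight ahead of the robot base; its x axis points straight away from the robot, the way the screen must face.
- bowl: Blue ceramic feeding bowl, 116 mm across, 45 mm high, on the white turntable (280 mm across, top at 28 mm) at the robot's left; origin at its underside. Not to be disturbed.
- mitt: Teal silicone grooming mitt-brush, 85 x 125 x 14 mm, nubs up, on the same turntable; origin at its underside. Not to be disturbed.
- dustpan: Aluminium dustpan, 190 x 210 mm with a 100 mm handle, 60 mm high, behind the heater; origin under the pan, 20 mm in from its side nearest the robot. Not to be disturbed.
- chew_cube: Pine chew cube, 50 mm, beyond the stand; origin at its underside. Not to be disturbed.
- pellet_jar: Jar with a green cap, 84 mm across, 135 mm high, at the right; origin at its underside. Not to be disturbed.
- sweep_brush: Hand brush, 220 mm long, lying at the right; origin at its underside. Not to be disturbed.

How it is judged:
By the outcome, as a careful person would: the job done as asked, in the order asked, and still so for the second after the job is handed in, while the arm keeps its last pose, push and grip.
It also fails if it takes over 61 s, if anything falls off the work surface, if the arm or the gripper's body presses on something with over 40 N, if the wrist force passes 120 N, or if a joint passes its speed limit or range.

## Working session

There is one attempt and no reset: what is moved stays moved. The work goes in short steps, Python scripts to look and compute and a tool call to move; the robot and the scene stay as the last step left them, time stands still between calls to the robot, and variables do not carry over. Pictures are saved under pics/ and viewed, and the job is handed in when it is done.

Besides the shell and the picture viewer there is one more tool, called after "Request:" in YAML: its name, and indented under it one key for each argument. move_arm: Moves the arm, as the interface text tells. Its arguments: {"type":"object","properties":{"series":{"type":"array"},"newtons":{"type":"number"}},"required":["series"]}

```bash
mkdir -p pics; ls
python3 - <<'E'
from workcell import *
import cv2,json
for n in("scene","top"):
    cv2.imwrite(f"pics/{n}0.png",capture(n)); print(n,camera_params(n))
print(get_state())
E
```

```text
pics
scene {'vfov': 56.981564148677705, 'cx': 251.38953376456038, 'cy': 188.27766185414814, 'world_to_cam': array([[ 0.45363765,  0.89117841,  0.0037322 , -0.24703729],
       [-0.75555896,  0.38237554,  0.53190187,  0.37857267],
       [ 0.47259236, -0.24411061,  0.84679777, -1.65805936],
       [ 0.        ,  0.        ,  0.        ,  1.        ]])}
top {'vfov': 52.230732280397795, 'cx': 254.74875122235477, 'cy': 193.82767562209958, 'world_to_cam': array([[-0.10340134, -0.99462612, -0.00520058,  0.05186281],
       [ 0.97224213, -0.10217487,  0.21048882, -0.63421417],
       [-0.20988904,  0.0167086 ,  0.97758243, -1.366985  ],
       [ 0.        ,  0.        ,  0.        ,  1.        ]])}
{'t': 0.1, 'joint_positions': array([ 1.01599389e+00,  2.87108222e-01,  1.57804236e+00, -4.91487075e-06,
        1.27860411e+00, -1.49975366e-01]), 'qd': array([ 0.00032335, -0.00182085, -0.00350268,  0.00031126, -0.0011645 ,
        0.00037863]), 'joint_efforts': array([-3.42346666e-04, -4.07295370e+01, -2.93698937e+01, -1.61433354e-04,
        3.38268030e-03,  6.36092267e-06]), 'tcp_pos': array([0.26557694, 0.62007599, 0.3026582 ]), 'tcp_rot': array([ 2.01033361e-01,  9.79583799e-01, -1.01540355e-03, -3.70896013e-04]), 'ft_force': array([0.69995848, 0.62919267, 0.22343891]), 'moment': array([ 0.00807086, -0.04732448, -0.04179208]), 'gripper_width': 0.9991686116646542}
```

View pics/scene0.png

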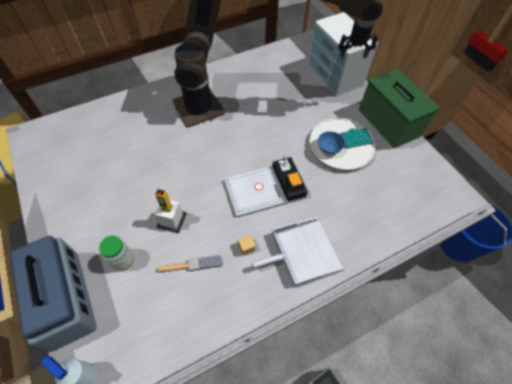

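View pics/top0.png

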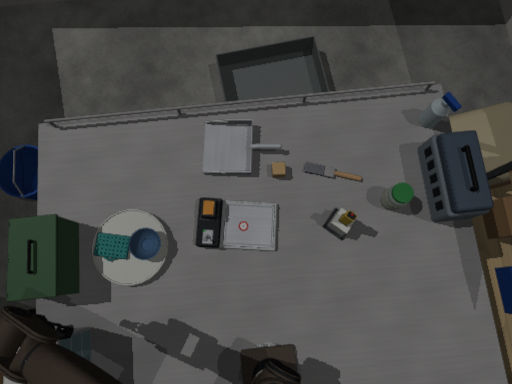

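The scene view shows the heater around (265,187), the stand at (170,208), and the thermometer at (163,200). In the top view the heater is at (236,224), the ring at (243,226), and the thermometer at (347,218). I'll enlarge crops of both.

Run:
```python
import cv2
t=cv2.imread("pics/top0.png");s=cv2.imread("pics/scene0.png")
def crop(im,x0,y0,x1,y1,k,n): cv2.imwrite(n,cv2.resize(im[y0:y1,x0:x1],None,fx=k,fy=k,interpolation=cv2.INTER_CUBIC))
crop(t,190,185,290,260,8,"pics/t_heat.png")
crop(t,310,190,370,250,10,"pics/t_th.png")
crop(s,215,145,315,220,8,"pics/s_heat.png")
crop(s,145,180,195,240,10,"pics/s_th.png")
```

```text
(no output)
```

View pics/t_heat.png

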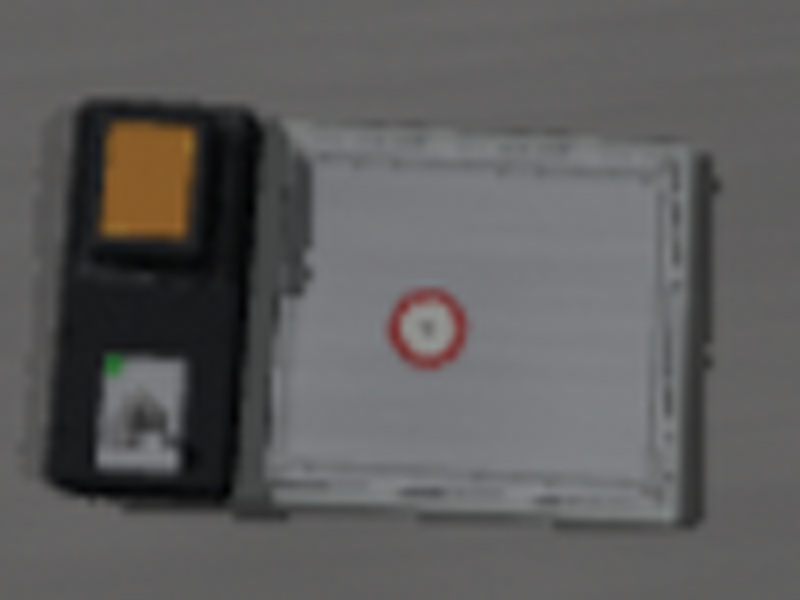

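View pics/t_th.png

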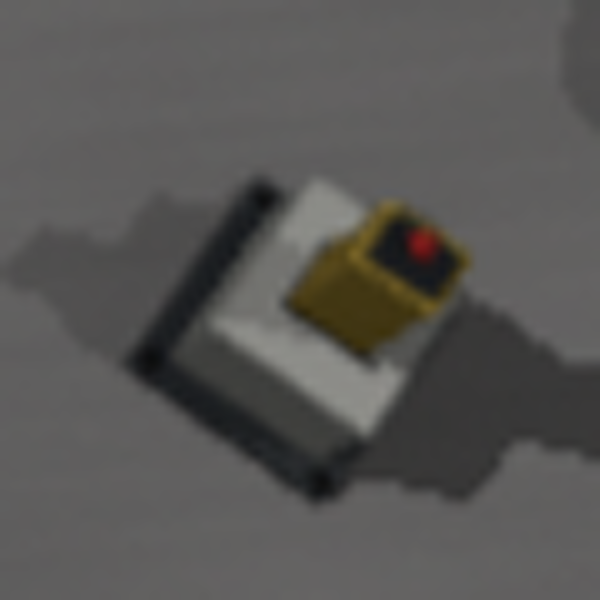

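View pics/s_heat.png

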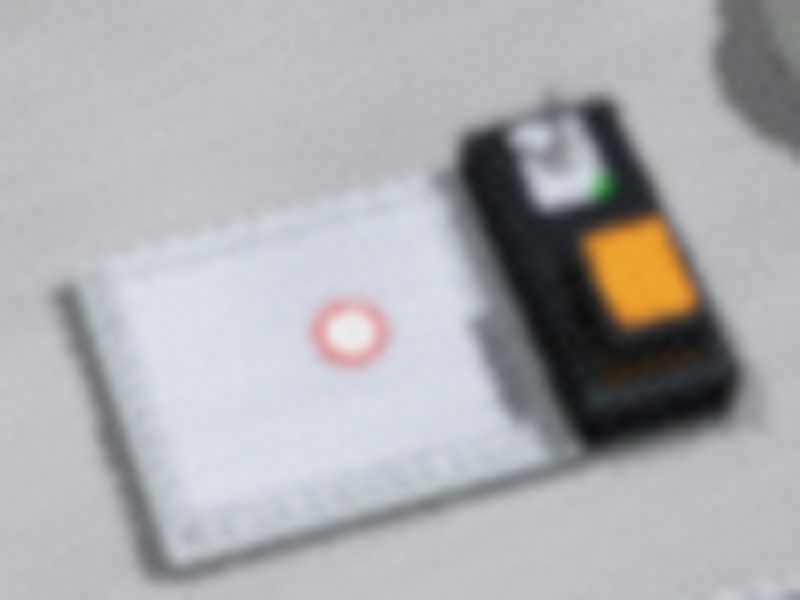

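View pics/s_th.png

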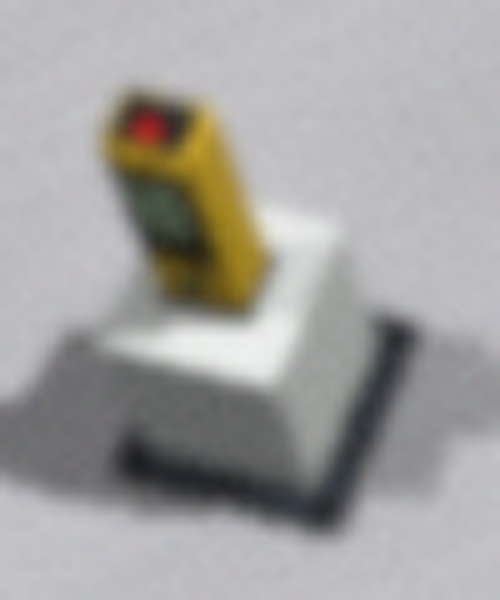

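```bash
cat > h.py <<'E'
import numpy as np,cv2
from workcell import *
P={n:camera_params(n) for n in("scene","top")}
def ray(n,u,v):
    p=P[n];f=192/np.tan(np.radians(p["vfov"]/2));W=p["world_to_cam"];R=W[:3,:3]
    d=R.T@np.array([(u-p["cx"])/f,-(v-p["cy"])/f,-1]);return -R.T@W[:3,3],d/np.linalg.norm(d)
def plane(n,uv,z):
    o,d=ray(n,*uv);return o+d*(z-o[2])/d[2]
def tri(a,b):  # scene uv, top uv
    o1,d1=ray("scene",*a);o2,d2=ray("top",*b)
    s=np.linalg.lstsq(np.c_[d1,-d2],o2-o1,rcond=None)[0]
    p,q=o1+s[0]*d1,o2+s[1]*d2;return (p+q)/2,np.linalg.norm(p-q)
def proj(n,X):
    p=P[n];f=192/np.tan(np.radians(p["vfov"]/2));c=p["world_to_cam"]@np.r_[X,1]
    return np.array([p["cx"]-f*c[0]/c[2],p["cy"]+f*c[1]/c[2]])
def blobs(im,lo,hi,roi,k=8):
    x0,y0,x1,y1=roi
    c=cv2.resize(im[y0:y1,x0:x1],None,fx=k,fy=k,interpolation=cv2.INTER_CUBIC)
    h=cv2.cvtColor(c,cv2.COLOR_BGR2HSV)
    m=cv2.inRange(h,np.array(lo),np.array(hi))
    if lo[0]==0 and hi[0]<=8: m|=cv2.inRange(h,np.array([172,lo[1],lo[2]]),np.array([180,hi[1],hi[2]]))
    cs,_=cv2.findContours(m,cv2.RETR_EXTERNAL,cv2.CHAIN_APPROX_NONE)
    c=max(cs,key=cv2.contourArea).reshape(-1,2)
    back=lambda q:(np.asarray(q)+.5)/k-.5+np.array([x0,y0])
    M=cv2.moments(c.reshape(-1,1,2))
    r=cv2.minAreaRect(c.astype(np.float32))
    return back((M["m10"]/M["m00"],M["m01"]/M["m00"])),back(cv2.boxPoints(r)),np.array(r[1])/k,cv2.contourArea(c)/k/k
E
python3 - <<'E'
from h import *
np.set_printoptions(precision=4,suppress=True)
t=cv2.imread("pics/top0.png");s=cv2.imread("pics/scene0.png")
tr=(225,205,270,245);sr=(245,175,275,200)
a=blobs(s,(0,60,60),(8,255,255),sr);b=blobs(t,(0,100,60),(8,255,255),tr)
print("ring",a[0],a[2],b[0],b[2],tri(a[0],b[0]),plane("scene",a[0],.024),plane("top",b[0],.024))
a=blobs(s,(8,120,120),(22,255,255),(285,165,310,187));b=blobs(t,(8,120,90),(22,255,255),(195,195,222,220))
print("orange",a,b,tri(a[0],b[0]))
X=tri(a[0],b[0])[0]; 
for z in(.085,.09,.095): print(z,plane("scene",a[0],z),plane("top",b[0],z))
print("tcorn",[plane("top",q,.09) for q in b[1]])
print("scorn",[plane("scene",q,.09) for q in a[1]])
# green dot
a=blobs(s,(45,100,40),(75,255,255),(280,160,300,175));b=blobs(t,(45,100,40),(75,255,255),(198,225,212,240))
print("green",tri(a[0],b[0]),plane("top",b[0],.05),plane("scene",a[0],.05))
a=blobs(s,(0,120,60),(8,255,255),(150,185,170,200));b=blobs(t,(0,120,60),(8,255,255),(345,208,360,220))
print("reddot",a[0],b[0],tri(a[0],b[0]),plane("top",b[0],.205),plane("scene",a[0],.205))
E
```

```text
ring [255.7918 187.0341] [7.399  4.1115] [243.0097 225.6381] [9.125 9.25 ] (array([0.5276, 0.035 , 0.0231]), np.float64(0.01247233655972891)) [0.526  0.0288 0.024 ] [0.5299 0.0407 0.024 ]
orange (array([294.617 , 178.5365]), array([[286.6798, 174.4572],
       [296.8405, 170.0394],
       [302.3691, 182.7553],
       [292.2084, 187.173 ]]), array([13.8657, 11.0796]), 133.59375) (array([207.9593, 207.0564]), array([[202.1037, 213.8601],
       [203.1228, 199.5936],
       [214.0136, 200.3715],
       [212.9946, 214.638 ]]), array([10.9186, 14.3028]), 143.0546875) (array([0.5989, 0.1559, 0.0962]), np.float64(0.0024614807443719125))
0.085 [0.5926 0.1596 0.085 ] [0.6016 0.1582 0.085 ]
0.09 [0.5953 0.1574 0.09  ] [0.6007 0.1577 0.09  ]
0.095 [0.5979 0.1552 0.095 ] [0.5997 0.1571 0.095 ]
tcorn [array([0.5783, 0.1804, 0.09  ]), array([0.6297, 0.1728, 0.09  ]), array([0.6227, 0.1341, 0.09  ]), array([0.5714, 0.142 , 0.09  ])]
scorn [array([0.5655, 0.14  , 0.09  ]), array([0.5653, 0.1851, 0.09  ]), array([0.6248, 0.1737, 0.09  ]), array([0.6246, 0.1296, 0.09  ])]
green (array([0.5256, 0.1842, 0.0525]), np.float64(0.00010798187642158721)) [0.5259 0.1845 0.05  ] [0.5242 0.1854 0.05  ]
reddot [159.3957 192.1248] [351.8132 213.9329] (array([ 0.5056, -0.3191,  0.2121]), np.float64(0.0016241432078826033)) [ 0.5068 -0.3201  0.205 ] [ 0.5004 -0.3198  0.205 ]
```

Run:
```python
from h import *
np.set_printoptions(precision=4,suppress=True)
t=cv2.imread("pics/top0.png");s=cv2.imread("pics/scene0.png")
a=blobs(s,(0,25,60),(8,255,255),(245,175,275,200));b=blobs(t,(0,100,60),(8,255,255),(225,205,270,245))
print("ring",a[0],a[2],b[0],b[2],tri(a[0],b[0]),plane("scene",a[0],.024),plane("top",b[0],.024))
# dark control end, top view
g=cv2.resize(t[185:260,190:290],None,fx=8,fy=8,interpolation=cv2.INTER_CUBIC)
m=(g.max(2)<50).astype(np.uint8)*255
m|=cv2.inRange(cv2.cvtColor(g,cv2.COLOR_BGR2HSV),np.array([8,120,60]),np.array([22,255,255]))
m=cv2.morphologyEx(m,cv2.MORPH_OPEN,np.ones((9,9)))
cs,_=cv2.findContours(m,cv2.RETR_EXTERNAL,cv2.CHAIN_APPROX_NONE);c=max(cs,key=cv2.contourArea)
bx=cv2.boxPoints(cv2.minAreaRect(c.reshape(-1,2).astype(np.float32)));print("ctrl",bx)
q=[plane("top",(p+.5)/8-.5+np.array([190,185]),.05) for p in bx];print(np.array(q),np.mean(q,0))
for i in range(4):
    d=q[(i+1)%4]-q[i];print(np.linalg.norm(d),np.degrees(np.arctan2(d[1],d[0])))
# housing corners by hand, top view crop (right-end corners & top edges), 
for z in(.024,):
    w=[plane("top",np.array(p)/8-.5+np.array([190,185]),z) for p in [(300,125),(695,150),(690,520),(275,500)]];print(np.array(w))
    for i in range(4):
        d=w[(i+1)%4]-w[i];print(np.linalg.norm(d),np.degrees(np.arctan2(d[1],d[0])))
print("thermo top");w=[plane("top",np.array(p)/10-.5+np.array([310,190]),.205) for p in [(390,200),(470,262),(434,315),(350,250)]]
print(np.array(w),np.mean(w,0))
for i in range(4):
        d=w[(i+1)%4]-w[i];print(np.linalg.norm(d),np.degrees(np.arctan2(d[1],d[0])))
print("stand top");w=[plane("top",np.array(p)/10-.5+np.array([310,190]),z) for p,z in [((315,180),.095),((370,438),.095),((208,322),.095),((262,185),.01),((320,495),.01),((145,362),.01)]]
print(np.array(w),(w[0]+w[1])/2,(w[3]+w[4])/2)
```

```text
ring [258.3066 186.1501] [8.8884 9.1679] [243.0097 225.6381] [9.125 9.25 ] (array([0.5291, 0.0396, 0.0273]), np.float64(0.002246258461657783)) [0.5269 0.0396 0.024 ] [0.5299 0.0407 0.024 ]
ctrl [[ 42.2289 498.4099]
 [ 76.5683  96.7884]
 [269.474  113.2822]
 [235.1346 514.9037]]
[[0.4679 0.2205 0.05  ]
 [0.6508 0.1915 0.05  ]
 [0.6337 0.1032 0.05  ]
 [0.4515 0.1346 0.05  ]] [0.551  0.1624 0.05  ]
0.18519157073250647 -9.018749630091591
0.08988390569223155 -100.97056996685642
0.18486259171010497 170.23662085275518
0.08747150678912304 79.20141647242018
[[ 0.6323  0.0913  0.024 ]
 [ 0.601  -0.0921  0.024 ]
 [ 0.43   -0.07    0.024 ]
 [ 0.4588  0.1183  0.024 ]]
0.18612069003757428 -99.68060090363174
0.17248942198703118 172.63872663034206
0.1905112950634361 81.30299195503231
0.17563796425578657 -8.826565657019783
thermo top
[[ 0.5224 -0.3116  0.205 ]
 [ 0.4994 -0.3344  0.205 ]
 [ 0.4834 -0.32    0.205 ]
 [ 0.5074 -0.2961  0.205 ]] [ 0.5032 -0.3156  0.205 ]
0.032361181136046156 -135.29807352984912
0.0215123622223575 138.07965667488864
0.033864843609595054 44.87931742063168
0.021581129036511576 -45.92471402986723
stand top
[[ 0.5487 -0.3142  0.095 ]
 [ 0.4556 -0.3196  0.095 ]
 [ 0.5022 -0.269   0.095 ]
 [ 0.5621 -0.314   0.01  ]
 [ 0.444  -0.3183  0.01  ]
 [ 0.5    -0.2606  0.01  ]] [ 0.5021 -0.3169  0.095 ] [ 0.503  -0.3161  0.01  ]
```

```bash
cat >> h.py <<'E'
from scipy.spatial.transform import Rotation as Ro
def go(tx,ty,tz,phi):
    s=get_state();R=Ro.from_quat(s["tcp_rot"]);p=s["tcp_pos"]
    a=np.radians(phi);y=np.array([np.cos(a),np.sin(a),0]);z=np.array([0,0,-1.]);x=np.cross(y,z)
    T=Ro.from_matrix(np.c_[x,y,z])
    print("pos",p.round(4),"ypr tool y ang",np.degrees(np.arctan2(*R.as_matrix()[[1,0],1])).round(2),"tilt",R.as_matrix()[:,2].round(4),"F",s["ft_force"].round(2),"t",s["t"],"g",s["gripper_width"])
    print("shift mm",(R.inv().apply(np.array([tx,ty,tz])-p)*1000).round(1),"rot deg",np.degrees((R.inv()*T).as_rotvec()).round(2))
E
python3 -c "
from h import *
go(.598,.1555,.23,80.5)"
```

```text
pos [0.2656 0.6201 0.3027] ypr tool y ang 66.81 tilt [-0.0011 -0.0018 -1.    ] F [0.7  0.63 0.22] t 0.1 g 0.9991686116646542
shift mm [-488.6 -295.9   73.1] rot deg [ -0.12  -0.03 -13.69]
```

Request:
move_arm:
  series:
    - [[-20,0,0,0,0,0,1]]
  newtons: 40

```text
t: 0.2
tcp_pos: [0.3076, 0.6024, 0.3031]
tcp_rot: [0.198, 0.98, -0.0, -0.001]
ft_force: [1.4, -0.2, -0.3]
gripper_width: 0.859
```

I wrote that shift in mm, but the interface takes metres. The 50 mm cap kept it harmless. I'll recompute from the present pose.

```bash
sed -i 's/print("shift mm",(R.inv().apply(np.array(\[tx,ty,tz\])-p)\*1000).round(1)/print("shift m",R.inv().apply(np.array([tx,ty,tz])-p).round(4)/' h.py; python3 -c "
from h import *
go(.598,.1555,.23,80.5)"
```

```text
pos [0.3076 0.6024 0.3031] ypr tool y ang 67.2 tilt [-2.9e-03 -1.0e-04 -1.0e+00] F [ 1.41 -0.21 -0.3 ] t 0.2 g 0.8590302712699032
shift m [-0.441  -0.2994  0.0723] rot deg [ -0.05  -0.16 -13.3 ]
```

Request:
move_arm:
  series:
    - [[-0.03,-0.02,0.0,0,0,-2,1],[-0.07,-0.048,0.0,0,0,-4,1],[-0.11,-0.075,0.0,0,0,-6,1],[-0.15,-0.1,0.0,0,0,-8,1],[-0.19,-0.13,0.0,0,0,-10,1],[-0.23,-0.156,0.01,0,0,-12,1],[-0.27,-0.183,0.02,0,0,-13.3,1],[-0.3,-0.204,0.03,0,0,-13.3,1]]

```text
t: 1.0
tcp_pos: [0.5081, 0.2926, 0.2733]
tcp_rot: [0.087, 0.996, -0.0, -0.0]
ft_force: [1.1, 0.9, -0.4]
gripper_width: -0.004
```

```bash
python3 -c "
from h import *
go(.598,.1555,.2,80.5)"
```

```text
pos [0.5081 0.2926 0.2733] ypr tool y ang 80.05 tilt [-1.e-04 -4.e-04 -1.e+00] F [ 1.09  0.86 -0.41] t 1.0 g -0.0035993595375263215
shift m [-0.1122 -0.1195  0.0733] rot deg [-0.03 -0.   -0.45]
```

Request:
move_arm:
  series:
    - [[-0.035,-0.037,0.02,0,0,-0.4,1],[-0.07,-0.075,0.04,0,0,-0.4,1],[-0.1,-0.107,0.06,0,0,-0.4,1],[-0.112,-0.1195,0.073,0,0,-0.4,1],[-0.112,-0.1195,0.083,0,0,-0.4,1],[-0.112,-0.1195,0.088,0,0,-0.4,1],[-0.112,-0.1195,0.088,0,0,-0.4,1]]

```text
t: 1.7
tcp_pos: [0.5959, 0.1591, 0.1849]
tcp_rot: [0.082, 0.997, -0.0, -0.001]
ft_force: [-1.3, 0.4, -0.2]
gripper_width: -0.0
```

```bash
python3 -c "
from h import *
go(.598,.1555,.16,80.5)
for n in('top','scene'):
  im=capture(n);x0,y0=(170,175) if n=='top' else (245,120)
  cv2.imwrite(f'pics/p1{n}.png',cv2.resize(im[y0:y0+75,x0:x0+90],None,fx=8,fy=8,interpolation=cv2.INTER_CUBIC))"
```

```text
pos [0.5959 0.1591 0.1849] ypr tool y ang 80.57 tilt [-2.4e-03  1.0e-04 -1.0e+00] F [-1.35  0.37 -0.24] t 1.7 g -0.00039972976734239165
shift m [-0.0027 -0.0032  0.0249] rot deg [-0.01 -0.14  0.07]
```

View pics/p1scene.png

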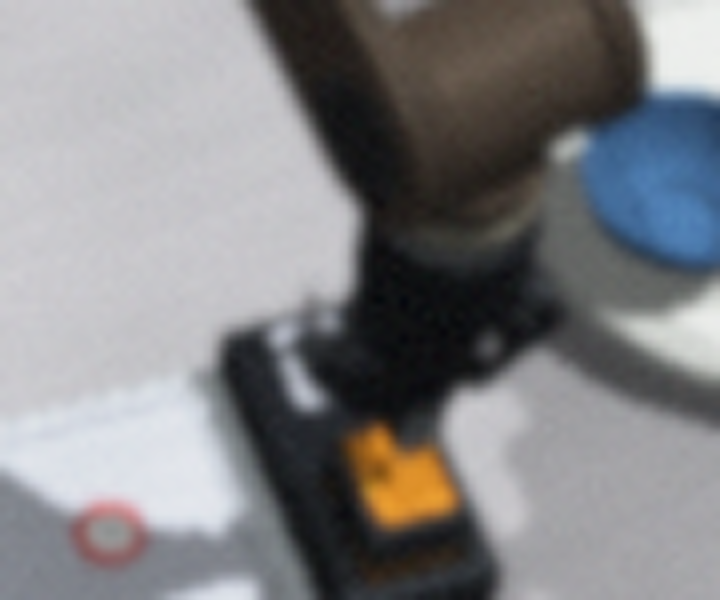

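View pics/p1top.png

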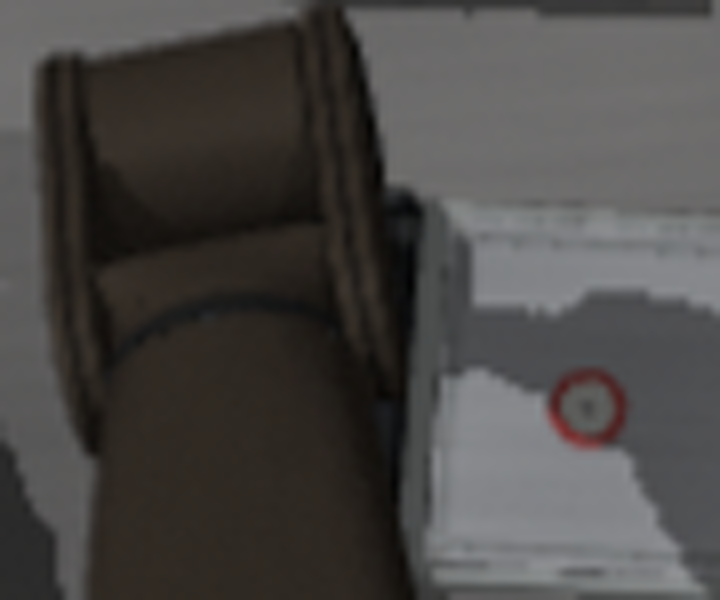

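The scene view shows the closed fingertips just above the orange panel, around crop pixel (410,425). The top view is blocked by the arm. I'll descend while watching the force.

Request:
move_arm:
  series:
    - [[0,0,0.005,0,0,0,1],[0,0,0.01,0,0,0,1],[0,0,0.014,0,0,0,1],[0,0,0.016,0,0,0,1],[0,0,0.018,0,0,0,1],[0,0,0.018,0,0,0,1]]

```text
t: 2.4
tcp_pos: [0.5968, 0.1581, 0.1676]
tcp_rot: [0.083, 0.997, -0.0, -0.0]
ft_force: [-0.6, 0.2, -0.5]
gripper_width: 0.002
```

Request:
move_arm:
  series:
    - [[0,0,0.001,0,0,0,1],[0,0,0.002,0,0,0,1],[0,0,0.003,0,0,0,1],[0,0,0.003,0,0,0,1]]

```text
t: 2.8
tcp_pos: [0.5972, 0.1581, 0.1657]
tcp_rot: [0.083, 0.997, -0.0, 0.0]
ft_force: [-0.6, -0.8, 3.9]
gripper_width: -0.002
```

Request:
move_arm:
  series:
    - [[0,0,0.001,0,0,0,1],[0,0,0.002,0,0,0,1],[0,0,0.003,0,0,0,1],[0,0,0.004,0,0,0,1],[0,0,0.004,0,0,0,1]]

```text
t: 3.3
tcp_pos: [0.5972, 0.1581, 0.1631]
tcp_rot: [0.083, 0.997, -0.0, -0.0]
ft_force: [-4.9, -1.7, 10.3]
gripper_width: -0.005
```

Request:
move_arm:
  series:
    - [[0,0,0.001,0,0,0,1],[0,0,0.002,0,0,0,1],[0,0,0.002,0,0,0,1]]

```text
t: 3.6
tcp_pos: [0.5972, 0.1581, 0.1611]
tcp_rot: [0.083, 0.997, -0.0, -0.0]
ft_force: [-5.1, -0.3, 9.4]
gripper_width: -0.001
```

Request:
move_arm:
  series:
    - [[0,0,0.001,0,0,0,1],[0,0,0.001,0,0,0,1]]

```text
t: 3.8
tcp_pos: [0.5972, 0.1581, 0.1601]
tcp_rot: [0.083, 0.997, -0.0, -0.0]
ft_force: [-5.1, -1.0, 10.2]
gripper_width: 0.002
```

Request:
move_arm:
  series:
    - [[0,0,0.001,0,0,0,1],[0,0,0.0015,0,0,0,1]]

```text
t: 4.0
tcp_pos: [0.5972, 0.1581, 0.1588]
tcp_rot: [0.083, 0.997, -0.0, -0.0]
ft_force: [-5.4, -0.7, 10.7]
gripper_width: -0.003
```

Request:
move_arm:
  series:
    - [[0,0,0.001,0,0,0,1],[0,0,0.001,0,0,0,1]]

```text
t: 4.2
tcp_pos: [0.5972, 0.1582, 0.1576]
tcp_rot: [0.083, 0.997, -0.0, -0.0]
ft_force: [-5.4, -0.8, 10.0]
gripper_width: 0.002
```

Request:
move_arm:
  series:
    - [[0,0,0.001,0,0,0,1],[0,0,0.001,0,0,0,1]]

```text
t: 4.4
tcp_pos: [0.5973, 0.1582, 0.1576]
tcp_rot: [0.083, 0.997, -0.0, -0.0]
ft_force: [-6.9, -1.1, 14.6]
gripper_width: -0.0
```

Request:
move_arm:
  series:
    - [[0,0,0.001,0,0,0,1],[0,0,0.001,0,0,0,1],[0,0,0.001,0,0,0,1]]

```text
t: 4.7
tcp_pos: [0.5973, 0.1582, 0.1576]
tcp_rot: [0.082, 0.997, -0.0, -0.0]
ft_force: [-9.6, -2.2, 17.7]
gripper_width: -0.002
```

Pack is home: the hard stop came at tip z ≈ 0.085 and the force rose past the friction level. Next is the toggle, so I'll check its place in the first pictures and compute the move.

```bash
python3 -c "
from h import *
print(plane('top',(207.7,236.2),.0856), proj('top',np.array([.482,.1735,.0856])),proj('scene',np.array([.482,.1735,.0856])))
go(.4497,.179,.2,80.5)
go(.4497,.179,.146,80.5)"
```

```text
[0.49726203 0.16726181 0.0856    ] [206.27580346 240.6885929 ] [283.36465303 156.37550669]
pos [0.5973 0.1582 0.1576] ypr tool y ang 80.54 tilt [-9.e-04 -7.e-04 -1.e+00] F [-9.63 -2.17 17.66] t 4.7 g -0.0015241631044059295
shift m [ 0.1491 -0.0038 -0.0423] rot deg [-0.05 -0.05  0.04]
pos [0.5973 0.1582 0.1576] ypr tool y ang 80.54 tilt [-9.e-04 -7.e-04 -1.e+00] F [-9.63 -2.17 17.66] t 4.7 g -0.0015241631044059295
shift m [ 0.149  -0.0037  0.0117] rot deg [-0.05 -0.05  0.04]
```

Request:
move_arm:
  series:
    - [[0,0,-0.02,0,0,0,1],[0,0,-0.045,0,0,0,1],[0.04,-0.001,-0.045,0,0,0,1],[0.085,-0.002,-0.045,0,0,0,1],[0.125,-0.003,-0.045,0,0,0,1],[0.149,-0.004,-0.045,0,0,0,1],[0.149,-0.004,-0.03,0,0,0,1],[0.149,-0.004,-0.015,0,0,0,1]]

```text
t: 5.5
tcp_pos: [0.4489, 0.1791, 0.1686]
tcp_rot: [0.082, 0.997, 0.0, 0.001]
ft_force: [-0.2, 0.5, -0.4]
gripper_width: 0.002
```

```bash
python3 -c "
from h import *
im={n:capture(n) for n in('top','scene')}
go(.4497,.179,.146,80.5)
for n in('top','scene'):
  x0,y0=(170,175) if n=='top' else (245,120)
  cv2.imwrite(f'pics/p2{n}.png',cv2.resize(im[n][y0:y0+75,x0:x0+90],None,fx=8,fy=8,interpolation=cv2.INTER_CUBIC))"
```

```text
pos [0.4477 0.1786 0.1664] ypr tool y ang 80.52 tilt [-4.e-03 -6.e-04 -1.e+00] F [-0.5   0.2  -0.74] t 5.6 g -0.0045834224857843105
shift m [-0.0019  0.0008  0.0204] rot deg [-0.07 -0.22  0.02]
```

View pics/p2scene.png

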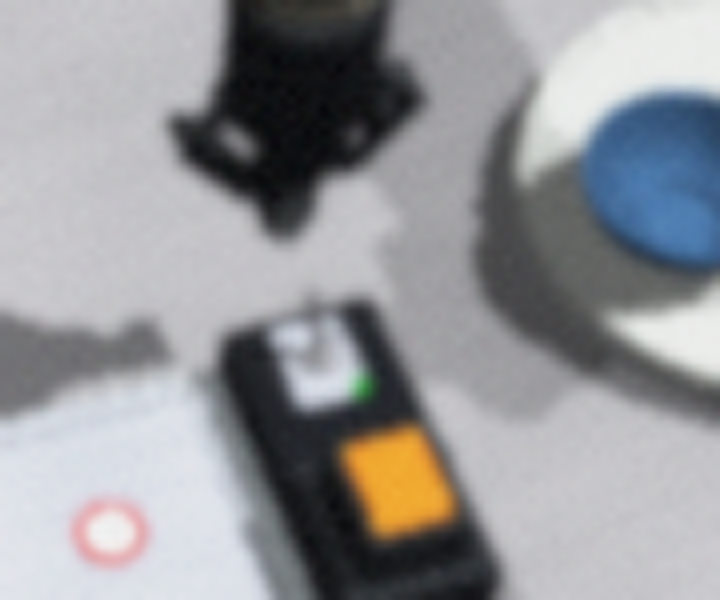

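View pics/p2top.png

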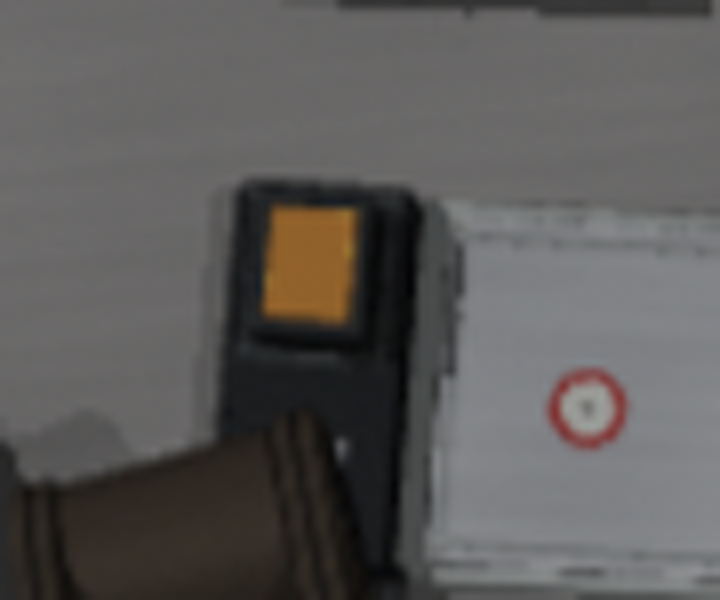

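The orange lower part of the pack no longer shows (scene crop around (430,560)), so it is home. The lever tip is still at crop (315,297), leaning off, and the fingers are behind it. Now descend and push.

Request:
move_arm:
  series:
    - [[0,0,0.01,0,0,0,1],[0,0,0.02,0,0,0,1],[0,0,0.02,0,0,0,1],[-0.01,0,0.02,0,0,0,1],[-0.016,0,0.02,0,0,0,1],[-0.022,0,0.02,0,0,0,1],[-0.022,0,0.02,0,0,0,1]]

```text
t: 6.3
tcp_pos: [0.4721, 0.175, 0.1489]
tcp_rot: [0.083, 0.997, 0.0, 0.0]
ft_force: [0.1, 0.7, 0.7]
gripper_width: 0.002
```

Request:
move_arm:
  series:
    - [[-0.005,0,0,0,0,0,1],[-0.01,0,0,0,0,0,1],[-0.014,0,0,0,0,0,1],[-0.014,0,0,0,0,0,1]]

```text
t: 6.7
tcp_pos: [0.4857, 0.1727, 0.1486]
tcp_rot: [0.083, 0.997, 0.0, 0.001]
ft_force: [0.1, 1.0, -0.2]
gripper_width: 0.0
```

Request:
move_arm:
  series:
    - [[-0.003,0,0,0,0,0,1],[-0.006,0,0,0,0,0,1],[-0.006,0,0,0,0,0,1]]

```text
t: 7.0
tcp_pos: [0.4911, 0.1717, 0.1483]
tcp_rot: [0.083, 0.997, -0.0, 0.0]
ft_force: [-1.5, 0.4, 0.0]
gripper_width: 0.002
```

```bash
python3 -c "
from h import *
im={n:capture(n) for n in('top','scene')}
go(.4497,.179,.146,80.5)
for n in('top','scene'):
  x0,y0=(170,175) if n=='top' else (255,130)
  cv2.imwrite(f'pics/p3{n}.png',cv2.resize(im[n][y0:y0+50,x0:x0+60],None,fx=12,fy=12,interpolation=cv2.INTER_CUBIC))"
```

```text
pos [0.491  0.1717 0.1483] ypr tool y ang 80.51 tilt [ 8.e-04 -1.e-04 -1.e+00] F [ 0.28 -0.39 -0.61] t 7.1 g -0.002739333051667914
shift m [0.042  0.0004 0.0023] rot deg [-0.    0.05  0.01]
```

View pics/p3scene.png

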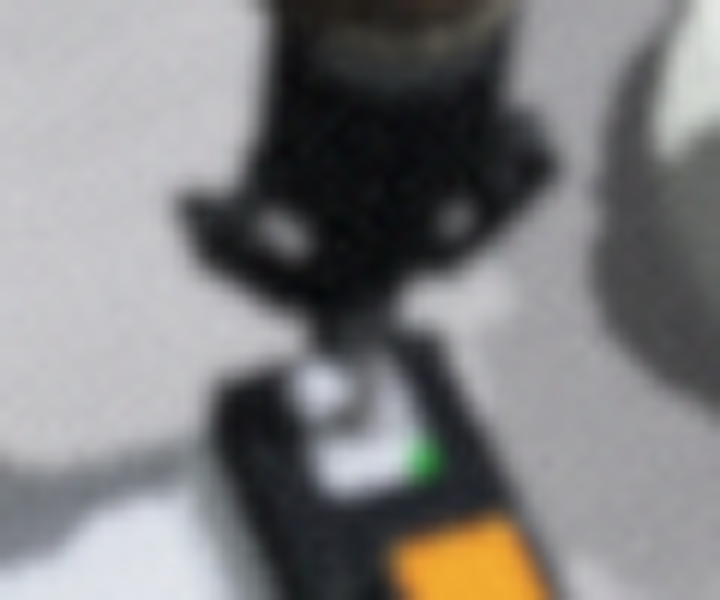

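The fingertips are at about (350,340), right at the lever. I can't see its lean, so I'll keep pushing and watch Fx.

Request:
move_arm:
  series:
    - [[-0.002,0,0,0,0,0,1],[-0.004,0,0,0,0,0,1],[-0.004,0,0,0,0,0,1]]

```text
t: 7.4
tcp_pos: [0.4944, 0.1711, 0.148]
tcp_rot: [0.083, 0.997, -0.0, -0.001]
ft_force: [-2.0, 1.2, 0.1]
gripper_width: -0.003
```

Request:
move_arm:
  series:
    - [[-0.002,0,0,0,0,0,1],[-0.003,0,0,0,0,0,1],[-0.003,0,0,0,0,0,1]]

```text
t: 7.7
tcp_pos: [0.4975, 0.1706, 0.1481]
tcp_rot: [0.083, 0.997, -0.0, -0.0]
ft_force: [-3.1, 0.5, -0.5]
gripper_width: 0.0
```

Request:
move_arm:
  series:
    - [[-0.002,0,0,0,0,0,1],[-0.003,0,0,0,0,0,1],[-0.003,0,0,0,0,0,1]]

```text
t: 8.0
tcp_pos: [0.4985, 0.1704, 0.1478]
tcp_rot: [0.083, 0.997, -0.0, -0.004]
ft_force: [-9.7, 0.8, 3.3]
gripper_width: 0.002
```

Fx jumped to about -10 N at x = 0.4985, so the lever is on its stop. Back off, lift and look.

Request:
move_arm:
  series:
    - [[0.01,0,0,0,0,0,1],[0.025,0,0,0,0,0,1],[0.04,0,-0.03,0,0,0,0.5],[0.05,0,-0.07,0,0,0,0],[0.05,0.0,-0.11,0,0,0,-1],[0.03,-0.05,-0.12,0,0,0,-1],[0.0,-0.09,-0.12,0,0,0,-1],[0,-0.13,-0.12,0,0,0,-1]]

```text
t: 8.8
tcp_pos: [0.4821, 0.04, 0.2713]
tcp_rot: [0.082, 0.997, -0.001, 0.005]
ft_force: [-0.1, -0.9, 0.6]
gripper_width: 0.994
```

```bash
python3 -c "
from h import *
im={n:capture(n) for n in('top','scene')}
go(.502,-.316,.3,45)
for n in('top','scene'):
  x0,y0=(190,190) if n=='top' else (260,145)
  cv2.imwrite(f'pics/p4{n}.png',cv2.resize(im[n][y0:y0+55,x0:x0+60],None,fx=10,fy=10,interpolation=cv2.INTER_CUBIC))"
```

```text
pos [0.4804 0.0377 0.2699] ypr tool y ang 80.18 tilt [ 0.0055 -0.0028 -1.    ] F [-0.39  0.39 -0.17] t 8.9 g 0.9994214324795593
shift m [-0.0818 -0.3449 -0.029 ] rot deg [-0.    0.36 35.18]
```

View pics/p4scene.png

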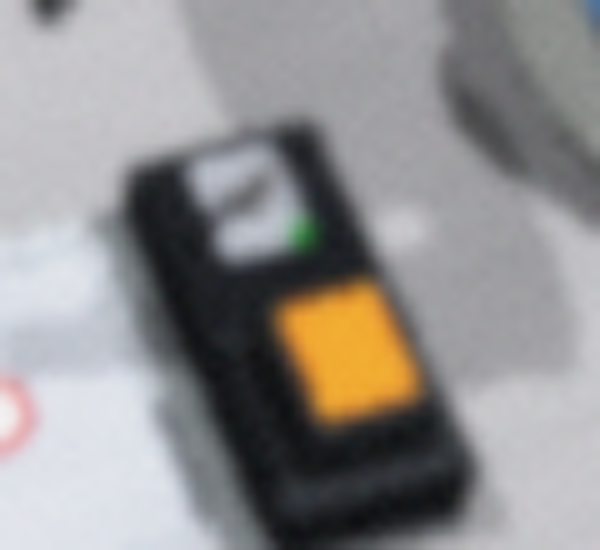

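View pics/p4top.png

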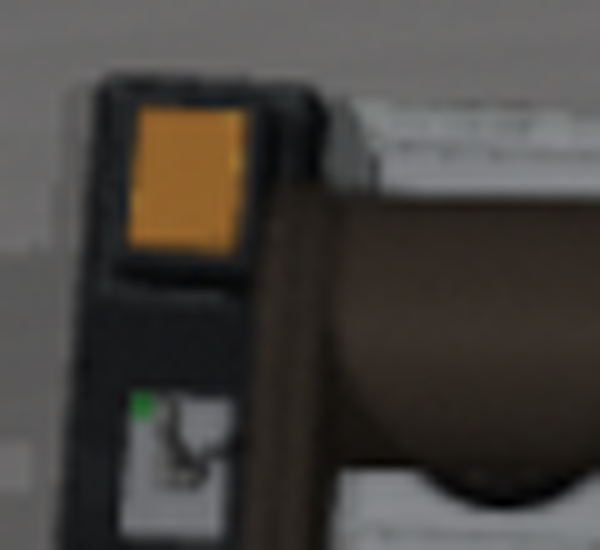

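The top view shows the lever now leaning to the green dot, from base (185,470) to tip (170,405) in the crop. In the scene view it no longer overhangs the near edge. On to the thermometer.

Request:
move_arm:
  series:
    - [[-0.01,-0.03,-0.01,0,0,4,-1],[-0.02,-0.07,-0.025,0,0,9,-1],[-0.03,-0.115,-0.04,0,0,14,-1],[-0.04,-0.16,-0.04,0,0,19,-1],[-0.05,-0.205,-0.04,0,0,24,-1],[-0.06,-0.25,-0.04,0,0,29,-1],[-0.07,-0.295,-0.04,0,0,33,-1],[-0.08,-0.335,-0.04,0,0,35.2,-1]]

```text
t: 9.7
tcp_pos: [0.5033, -0.3038, 0.3093]
tcp_rot: [0.381, 0.924, -0.001, 0.002]
ft_force: [0.6, 0.0, 0.3]
gripper_width: 0.999
```

```bash
python3 -c "
from h import *
go(.502,-.316,.234,45)
im={n:capture(n) for n in('top','scene')}
go(.502,-.316,.234,45)
for n in('top','scene'):
  x0,y0=(310,180) if n=='top' else (130,145)
  cv2.imwrite(f'pics/p5{n}.png',cv2.resize(im[n][y0:y0+75,x0:x0+80],None,fx=8,fy=8,interpolation=cv2.INTER_CUBIC))"
```

```text
pos [ 0.5033 -0.3038  0.3093] ypr tool y ang 45.16 tilt [ 0.003 -0.003 -1.   ] F [0.64 0.01 0.33] t 9.7 g 0.9990049467969778
shift m [-0.0073 -0.0096  0.0753] rot deg [0.   0.25 0.16]
pos [ 0.5033 -0.306   0.309 ] ypr tool y ang 45.03 tilt [ 0.0027 -0.0042 -1.    ] F [-0.08  0.94 -0.09] t 9.8 g 1.0007447860625136
shift m [-0.0058 -0.0079  0.0751] rot deg [-0.06  0.28  0.03]
```

View pics/p5scene.png

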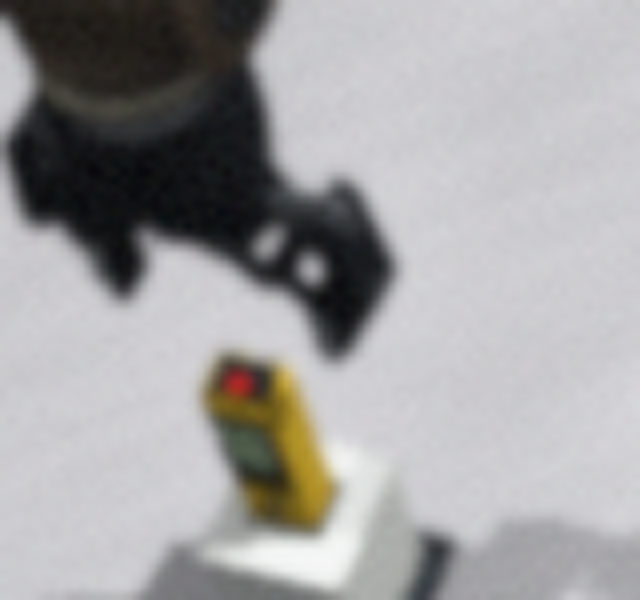

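View pics/p5top.png

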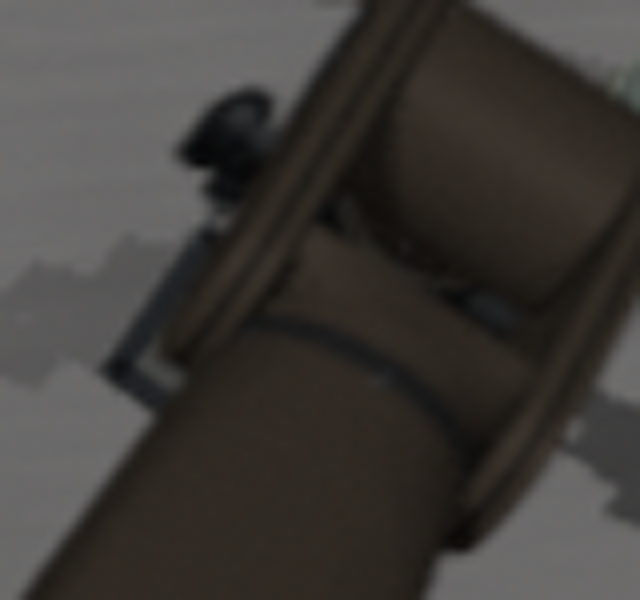

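The jaws straddle the handle along its 34 mm direction: fingers at (125,290) and (335,350), with the red dot at (238,382). Descend, with the centring correction.

Request:
move_arm:
  series:
    - [[-0.003,-0.004,0.0,0,0,0,-1],[-0.005,-0.007,0.0,0,0,0,-1],[-0.005,-0.007,0.015,0,0,0,-1],[-0.005,-0.007,0.03,0,0,0,-1],[-0.005,-0.007,0.045,0,0,0,-1],[-0.005,-0.007,0.06,0,0,0,-1],[-0.005,-0.007,0.07,0,0,0,-1],[-0.005,-0.007,0.075,0,0,0,-1]]

```text
t: 10.6
tcp_pos: [0.501, -0.3096, 0.2313]
tcp_rot: [0.38, 0.925, 0.0, -0.001]
ft_force: [0.8, 0.2, 0.1]
gripper_width: 0.998
```

```bash
python3 -c "
from h import *
im={n:capture(n) for n in('top','scene')}
go(.502,-.316,.234,45)
for n in('top','scene'):
  x0,y0=(310,180) if n=='top' else (130,165)
  cv2.imwrite(f'pics/p6{n}.png',cv2.resize(im[n][y0:y0+60,x0:x0+60],None,fx=10,fy=10,interpolation=cv2.INTER_CUBIC))"
```

```text
pos [ 0.5012 -0.3099  0.2322] ypr tool y ang 45.31 tilt [-0.0014  0.0012 -1.    ] F [0.07 0.19 0.59] t 10.7 g 1.0012641710598376
shift m [-0.0048 -0.0038 -0.0018] rot deg [-0.01 -0.11  0.31]
```

View pics/p6scene.png

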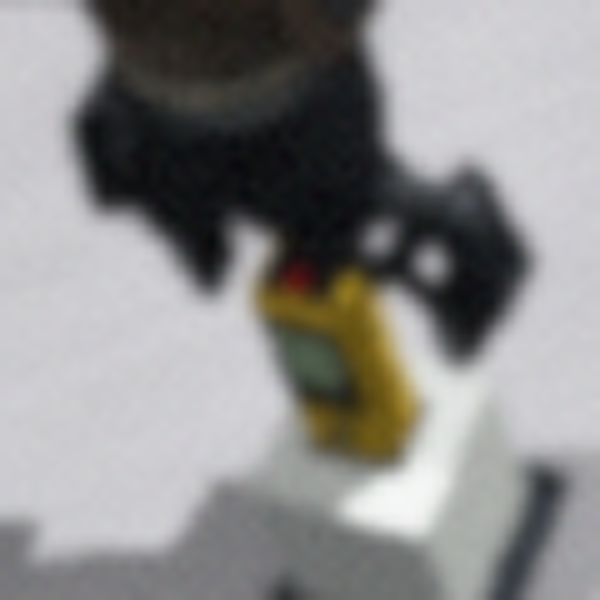

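Request:
move_arm:
  series:
    - [[-0.004,-0.004,-0.001,0,0,0,-1],[-0.004,-0.004,-0.001,0,0,0,-0.6],[-0.004,-0.004,-0.001,0,0,0,-0.2],[-0.004,-0.004,-0.001,0,0,0,0.2],[-0.004,-0.004,-0.001,0,0,0,1],[-0.004,-0.004,-0.001,0,0,0,1],[-0.004,-0.004,-0.001,0,0,0,1],[-0.004,-0.004,-0.001,0,0,0,1]]
  newtons: 35

```text
t: 11.5
tcp_pos: [0.5017, -0.3159, 0.2349]
tcp_rot: [0.38, 0.925, -0.0, 0.0]
ft_force: [-0.3, 0.2, 1.7]
gripper_width: 0.403
```

```bash
python3 -c "
from h import *
im={n:capture(n) for n in('top','scene')}
go(.502,-.316,.234,45)
for n in('top','scene'):
  x0,y0=(310,180) if n=='top' else (130,165)
  cv2.imwrite(f'pics/p7{n}.png',cv2.resize(im[n][y0:y0+60,x0:x0+60],None,fx=10,fy=10,interpolation=cv2.INTER_CUBIC))"
```

```text
pos [ 0.5017 -0.3159  0.2349] ypr tool y ang 45.31 tilt [ 6.e-04 -5.e-04 -1.e+00] F [ 0.18 -0.18  2.22] t 11.6 g 0.4024956715479506
shift m [-0.0002  0.0001  0.0009] rot deg [0.   0.05 0.31]
```

View pics/p7scene.png

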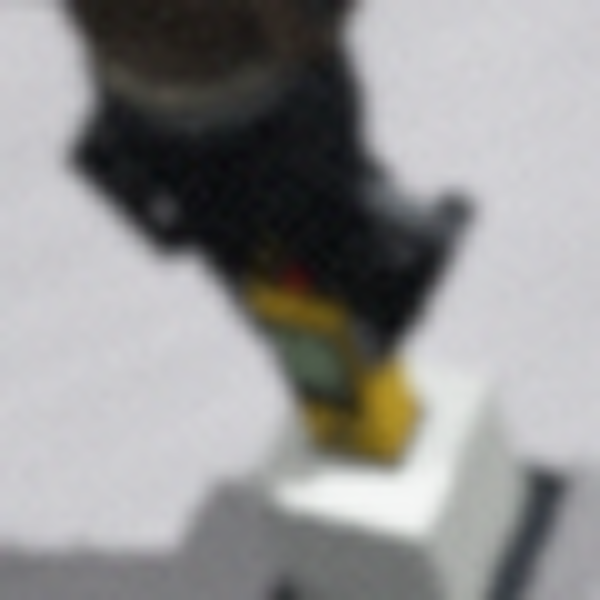

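Gripped: the opening is 0.4025 × 85 = 34.2 mm, which matches the handle, and the screen is free. Lift straight up.

Request:
move_arm:
  series:
    - [[0,0,-0.008,0,0,0,1],[0,0,-0.02,0,0,0,1],[0,0,-0.035,0,0,0,1],[0,0,-0.05,0,0,0,1],[0,0,-0.068,0,0,0,1],[0,0,-0.086,0,0,0,1],[0,0,-0.1,0,0,0,1],[0,0,-0.11,0,0,0,1]]

```text
t: 12.4
tcp_pos: [0.5017, -0.316, 0.3469]
tcp_rot: [0.38, 0.925, -0.0, 0.001]
ft_force: [-0.3, -0.4, -2.1]
gripper_width: 0.395
```

```bash
python3 -c "
from h import *
im={n:capture(n) for n in('top','scene')}
go(.5285,.04,.344,90)
for n in('top','scene'):
  x0,y0=(310,180) if n=='top' else (115,125)
  cv2.imwrite(f'pics/p8{n}.png',cv2.resize(im[n][y0:y0+100,x0:x0+100],None,fx=6,fy=6,interpolation=cv2.INTER_CUBIC))"
```

```text
pos [ 0.502  -0.3162  0.3469] ypr tool y ang 45.31 tilt [ 0.0029 -0.0027 -1.    ] F [ 0.43 -0.75 -1.25] t 12.5 g 0.397883686685351
shift m [0.2316 0.2719 0.002 ] rot deg [ -0.08   0.22 -44.69]
```

View pics/p8scene.png

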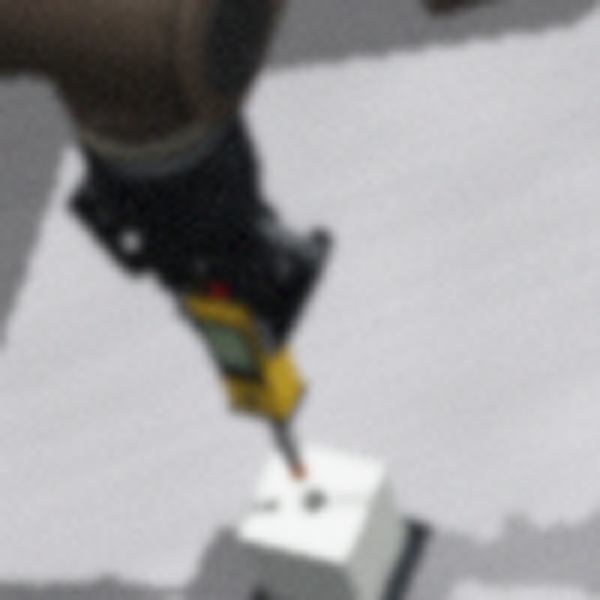

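Thermometer is out, with the copper tip visible at (298,470) above the stand and about 1.3 N hanging. Carry it to the ring with a 45° turn.

Request:
move_arm:
  series:
    - [[0.01,0.012,0,0,0,-2,1],[0.025,0.03,0,0,0,-5,1],[0.045,0.053,0,0,0,-9,1],[0.065,0.077,0,0,0,-13,1],[0.087,0.102,0,0,0,-17,1],[0.11,0.129,0,0,0,-21,1],[0.133,0.156,0,0,0,-26,1],[0.155,0.182,0,0,0,-30,1]]

```text
t: 13.3
tcp_pos: [0.5184, -0.0748, 0.3429]
tcp_rot: [0.125, 0.992, 0.001, -0.001]
ft_force: [0.1, 0.1, -1.7]
gripper_width: 0.4
```

```bash
python3 -c "
from h import *
go(.5285,.04,.30,90)"
```

```text
pos [ 0.5184 -0.0748  0.3429] ypr tool y ang 75.59 tilt [-0.0026  0.0015 -1.    ] F [ 0.13  0.12 -1.7 ] t 13.3 g 0.3999728349635194
shift m [0.0187 0.1136 0.043 ] rot deg [  0.07  -0.16 -14.41]
```

Request:
move_arm:
  series:
    - [[0.004,0.022,0.005,0,0,-4,1],[0.008,0.047,0.015,0,0,-8,1],[0.012,0.072,0.03,0,0,-12,1],[0.016,0.095,0.045,0,0,-14.4,1],[0.0187,0.1136,0.06,0,0,-14.4,1],[0.0187,0.1136,0.072,0,0,-14.4,1],[0.0187,0.1136,0.072,0,0,-14.4,1]]

```text
t: 14.0
tcp_pos: [0.5282, 0.038, 0.2691]
tcp_rot: [0.001, 1.0, 0.0, -0.003]
ft_force: [-0.0, 0.0, -2.1]
gripper_width: 0.398
```

```bash
python3 -c "
from h import *
im={n:capture(n) for n in('top','scene')}
go(.5285,.04,.26,90)
for n in('top','scene'):
  cv2.imwrite(f'pics/p9{n}_raw.png',im[n])
  x0,y0=(195,175) if n=='top' else (215,120)
  cv2.imwrite(f'pics/p9{n}.png',cv2.resize(im[n][y0:y0+75,x0:x0+90],None,fx=8,fy=8,interpolation=cv2.INTER_CUBIC))"
```

```text
pos [0.5297 0.0369 0.272 ] ypr tool y ang 89.71 tilt [-1.2e-03 -1.0e-04 -1.0e+00] F [-0.13  0.29 -1.23] t 14.1 g 0.3988700077098755
shift m [0.0012 0.0031 0.012 ] rot deg [-0.01 -0.07 -0.29]
```

View pics/p9scene.png

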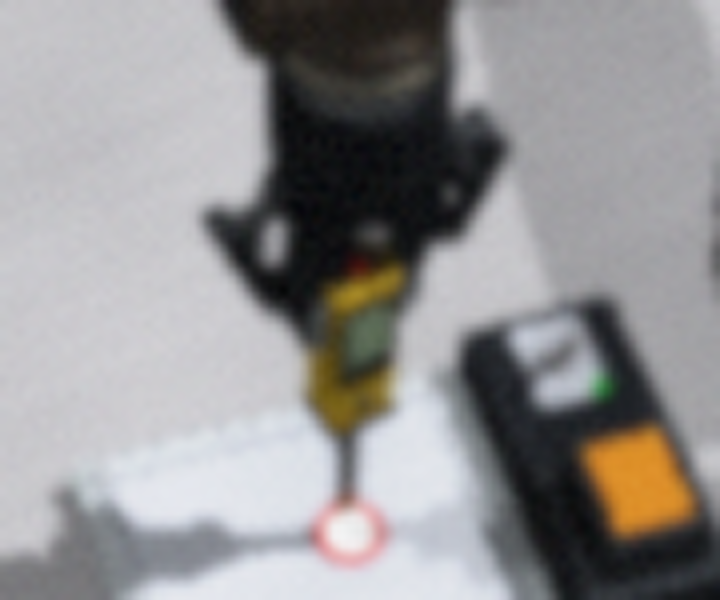

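View pics/p9top.png

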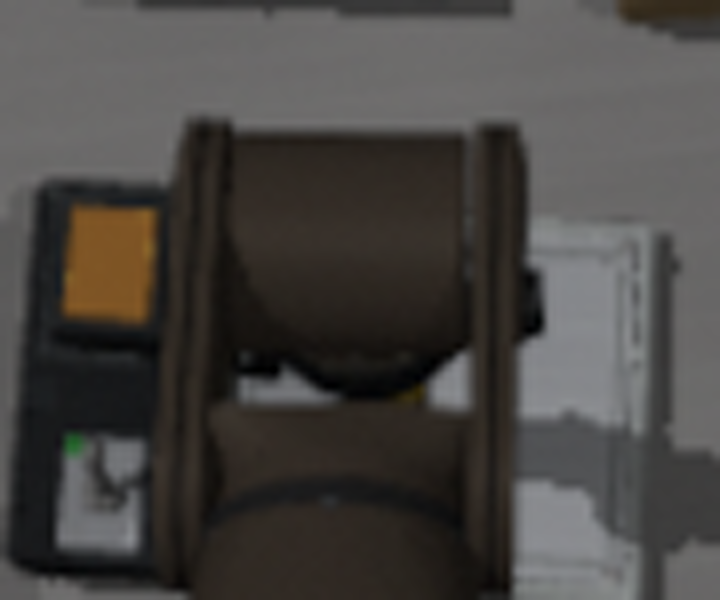

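```bash
python3 -c "
from h import *
np.set_printoptions(precision=2,suppress=True)
im=cv2.imread('pics/p9scene_raw.png')
p=np.array([.5297,.0369])
for nm,z,dx in (('tip',.054,0),('stem top',.132,0),('handle top',.242,0),('dot',.242,.007)):
  print(nm,proj('scene',np.array([p[0]+dx,p[1],z])),'crop',(proj('scene',np.array([p[0]+dx,p[1],z]))-[215,120]+.5)*8)
# stem axis: dark pixels per row in the scene
g=im.max(2).astype(int)
for v in range(168,190):
  print(v,g[v,250:266], im[v,258])
"
```

```text
tip [258.19 182.81] crop [349.49 506.49]
stem top [258.61 171.29] crop [352.87 414.3 ]
handle top [259.28 152.9 ] crop [358.27 267.21]
dot [260.23 154.35] crop [365.88 278.82]
168 [205 196 177 148 122 107 100  89  83  89 100 116 134 161 192 210] [23 67 83]
169 [204 197 173 137 118 110 111 108 109 104 105 117 131 158 186 213] [ 29  91 109]
170 [205 204 185 140 113 116 118 117 118 105  95 107 121 142 174 211] [ 29  98 118]
171 [215 217 207 167 129 115 121 121 119 105  98 111 123 146 184 222] [ 28  95 119]
172 [226 227 221 201 153 127 116 118 113 106 114 132 158 191 218 230] [ 34  91 113]
173 [226 226 222 214 187 140 115 103 100 106 140 182 210 225 230 233] [ 47  84 100]
174 [225 224 223 227 215 180 130  96  87 124 183 216 228 230 232 233] [73 82 87]
175 [230 228 229 231 228 211 173 114  90 141 197 227 231 232 231 232] [90 87 85]
176 [232 232 231 232 230 224 195 130 101 145 200 226 231 232 232 233] [101  97  97]
177 [232 232 231 231 230 227 202 144 102 153 205 228 231 232 233 233] [102 100  97]
178 [232 232 232 230 231 227 205 142 108 155 207 227 233 233 233 235] [108 105 103]
179 [233 
[... 214 characters left out ...]
2 232 232 234] [107 107 127]
182 [233 233 231 233 229 216 196 158 148 186 213 222 229 232 233 234] [105 114 148]
183 [233 233 232 229 223 221 209 193 189 212 225 226 222 228 231 233] [156 162 189]
184 [232 231 230 224 220 227 230 227 227 233 234 229 219 218 228 228] [217 218 227]
185 [228 222 217 199 211 230 238 239 236 235 233 225 214 206 212 213] [236 236 236]
186 [204 203 190 172 194 229 240 242 239 234 230 222 207 201 201 210] [239 239 238]
187 [178 176 170 157 183 226 240 243 241 239 233 228 212 207 212 217] [240 239 241]
188 [193 193 190 187 196 221 235 240 241 240 235 230 225 218 226 229] [229 228 241]
189 [225 226 225 221 213 217 228 232 235 233 229 227 226 226 231 232] [190 188 235]
```

```bash
python3 -c "
import cv2
im=cv2.imread('pics/p9scene_raw.png')
cv2.imwrite('pics/p9z.png',cv2.resize(im[145:195,238:283],None,fx=12,fy=12,interpolation=cv2.INTER_CUBIC))"
```

```text
(no output)
```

View pics/p9z.png

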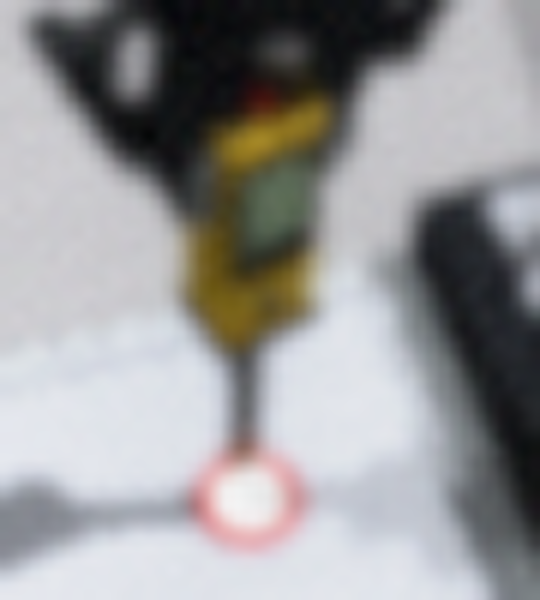

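```bash
python3 -c "
from h import *
np.set_printoptions(precision=1,suppress=True)
p=np.array([.5297,.0369])
C=lambda X:(proj('scene',X)-[238,145]+.5)*12
for z in(.132,.242):
  for dx,dy in((13,-17),(13,17),(-13,-17),(-13,17)): print(z,dx,dy,C(np.array([p[0]+dx/1e3,p[1]+dy/1e3,z])))
print('tip',C(np.array([p[0],p[1],.054])))
for yaw in (-5,5):
  a=np.radians(yaw)
  for dx,dy in((13,-17),(13,17),(-13,-17)): print(yaw,C(np.array([p[0]+(dx*np.cos(a)-dy*np.sin(a))/1e3,p[1]+(dx*np.sin(a)+dy*np.cos(a))/1e3,.132])))
"
```

```text
0.132 13 -17 [223.7 373.4]
0.132 13 17 [322. 332.]
0.132 -13 -17 [184.8 311. ]
0.132 -13 17 [282.5 270.4]
0.242 13 -17 [229.5 154.9]
0.242 13 17 [335.4 111.8]
0.242 -13 -17 [187.6  89.9]
0.242 -13 17 [292.7  47.7]
tip [248.2 459.7]
-5 [218.2 371. ]
-5 [320.8 336.8]
-5 [186.2 306.1]
5 [229.3 375.4]
5 [322.7 327. ]
5 [184.  315.9]
```

```bash
python3 -c "
from h import *
np.set_printoptions(precision=1,suppress=True)
p=np.array([.502,-.316])
C=lambda X:(proj('scene',X)-[145,180]+.5)*10
a=np.radians(-45)
for z in(.095,.205):
  for dx,dy in((13,-17),(13,17),(-13,17),(-13,-17),(7,0)): print(z,dx,dy,C(np.array([p[0]+(dx*np.cos(a)-dy*np.sin(a))/1e3,p[1]+(dx*np.sin(a)+dy*np.cos(a))/1e3,z])))
  for dx,dy in((33,-33),(33,33),(-33,33)): print('st',z,dx,dy,C(np.array([p[0]+(dx*np.cos(a)-dy*np.sin(a))/1e3,p[1]+(dx*np.sin(a)+dy*np.cos(a))/1e3,.095])))
"
```

```text
0.095 13 -17 [167.9 304. ]
0.095 13 17 [255.2 330.3]
0.095 -13 17 [286.1 269.4]
0.095 -13 -17 [199.6 243.6]
0.095 7 0 [218.7 303. ]
st 0.095 33 -33 [102.  338.9]
st 0.095 33 33 [272.6 390.7]
st 0.095 -33 33 [350.1 235.4]
0.205 13 -17 [ 97.2 143.8]
0.205 13 17 [191.1 171.4]
0.205 -13 17 [225.2 107.5]
0.205 -13 -17 [132.2  80.5]
0.205 7 0 [152.1 142.8]
st 0.205 33 -33 [102.  338.9]
st 0.205 33 33 [272.6 390.7]
st 0.205 -33 33 [350.1 235.4]
```

Tip pixel is (257.9,182.7) against (258.2,182.8) predicted from the arm, and the top edge and red dot also agree within the blur. So the thermometer sits upright in the jaws, and the screen faces away. I'll centre over the ring, take the hover force baseline, then lower.

Request:
move_arm:
  series:
    - [[0.001,0.0035,0.01,0,0,-0.3,1],[0.001,0.0035,0.018,0,0,-0.3,1],[0.001,0.0035,0.022,0,0,-0.3,1],[0.001,0.0035,0.022,0,0,-0.3,1],[0.001,0.0035,0.022,0,0,-0.3,1]]

```text
t: 14.6
tcp_pos: [0.5291, 0.0405, 0.2504]
tcp_rot: [0.0, 1.0, -0.0, -0.0]
ft_force: [-0.7, -0.3, -1.4]
gripper_width: 0.401
```

```bash
cat >> h.py <<'E'
def avgF(k=10):
    F=[];
    for i in range(k): im=capture("scene");F.append(get_state()["ft_force"])
    print("F mean",np.mean(F,0).round(2),"sd",np.std(F,0).round(2));return im
E
python3 -c "
from h import *
im=avgF();go(.5285,.04,.242,90)
cv2.imwrite('pics/q1.png',cv2.resize(im[145:200,233:283],None,fx=10,fy=10,interpolation=cv2.INTER_CUBIC))"
```

```text
F mean [ 0.29  0.25 -1.28] sd [0.38 0.59 0.34]
pos [0.5291 0.0408 0.2505] ypr tool y ang 90.01 tilt [ 1.e-04 -0.e+00 -1.e+00] F [ 0.55  0.62 -0.95] t 15.1 g 0.40087809941553687
shift m [ 0.0006 -0.0008  0.0085] rot deg [-0.    0.01  0.01]
```

View pics/q1.png

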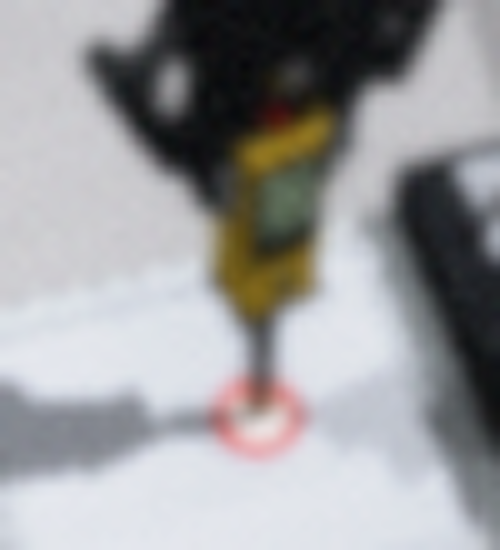

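The tip at (260,402) is coming down onto the ring centre at (257,418). Lower the last part in small steps.

Request:
move_arm:
  series:
    - [[0,-0.0005,0.002,0,0,0,1],[0,-0.0005,0.004,0,0,0,1],[0,-0.0005,0.006,0,0,0,1],[0,-0.0005,0.0075,0,0,0,1],[0,-0.0005,0.0075,0,0,0,1]]

```text
t: 15.6
tcp_pos: [0.5289, 0.0403, 0.2425]
tcp_rot: [-0.0, 1.0, 0.0, -0.0]
ft_force: [0.5, -0.3, -1.1]
gripper_width: 0.399
```

```bash
python3 -c "
from h import *
im=avgF();go(.5285,.04,.242,90)"
```

```text
F mean [ 0.27 -0.2  -1.13] sd [0.59 0.35 0.52]
pos [0.5291 0.0402 0.243 ] ypr tool y ang 90.01 tilt [ 1.e-04 -0.e+00 -1.e+00] F [-0.6   0.09 -1.48] t 16.1 g 0.39544067659399423
shift m [ 0.0006 -0.0002  0.001 ] rot deg [-0.    0.01  0.01]
```

Request:
move_arm:
  series:
    - [[0,0,0.001,0,0,0,1],[0,0,0.002,0,0,0,1],[0,0,0.002,0,0,0,1]]

```text
t: 16.4
tcp_pos: [0.5292, 0.0402, 0.2411]
tcp_rot: [-0.0, 1.0, -0.0, 0.0]
ft_force: [-0.3, 0.4, 0.3]
gripper_width: 0.397
```

```bash
python3 -c "
from h import *
im=avgF();go(.5285,.04,.242,90)"
```

```text
F mean [0.07 0.21 0.06] sd [0.68 0.69 0.23]
pos [0.5292 0.0402 0.241 ] ypr tool y ang 90.01 tilt [ 3.e-04 -0.e+00 -1.e+00] F [1.08 0.19 0.11] t 16.9 g 0.39955949769087923
shift m [ 0.0007 -0.0002 -0.001 ] rot deg [-0.    0.02  0.01]
```

Contact: +1.3 N net, right where predicted (TCP 0.242). Add about 2.5 mm to reach roughly 2.3 N.

Request:
move_arm:
  series:
    - [[0,0,0.001,0,0,0,1],[0,0,0.002,0,0,0,1],[0,0,0.0025,0,0,0,1],[0,0,0.0025,0,0,0,1],[0,0,0.0025,0,0,0,1]]

```text
t: 17.4
tcp_pos: [0.5292, 0.0402, 0.2386]
tcp_rot: [-0.0, 1.0, -0.0, 0.0]
ft_force: [0.8, 0.5, 1.4]
gripper_width: 0.397
```

```bash
python3 -c "
from h import *
im=avgF();go(.5285,.04,.242,90);t=capture('top')
cv2.imwrite('pics/q2.png',cv2.resize(im[145:200,233:283],None,fx=10,fy=10,interpolation=cv2.INTER_CUBIC))
cv2.imwrite('pics/q2s.png',im);cv2.imwrite('pics/q2t.png',cv2.resize(t[170:270,180:290],None,fx=6,fy=6,interpolation=cv2.INTER_CUBIC))"
```

```text
F mean [0.05 0.27 1.18] sd [0.35 0.53 0.31]
pos [0.5291 0.0402 0.2385] ypr tool y ang 90.01 tilt [ 2.e-04 -1.e-04 -1.e+00] F [-0.17  0.12  1.68] t 17.9 g 0.40000716357317256
shift m [ 0.0006 -0.0002 -0.0035] rot deg [-0.    0.01  0.01]
```

View pics/q2.png

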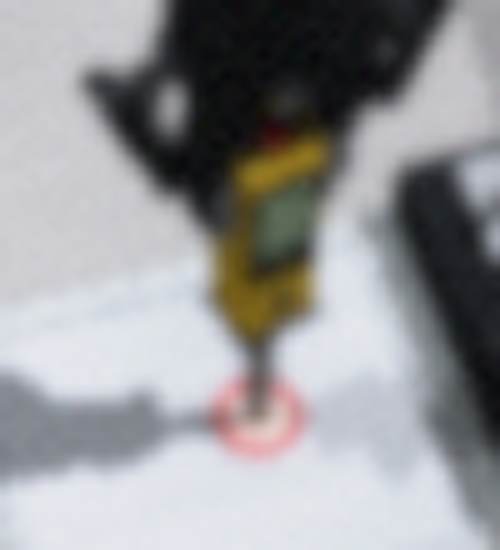

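View pics/q2s.png

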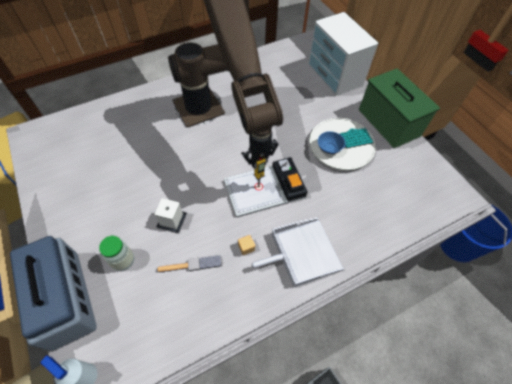

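View pics/q2t.png

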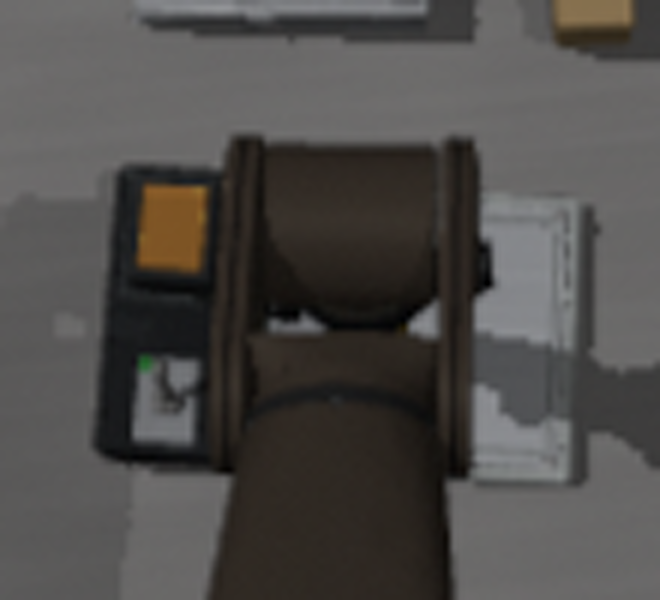

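Net force is 2.4 N, about 3.5 mm of the 8 mm travel, with the tip at (260,415) inside the ring centred at (257,418). The other objects haven't moved. One last check of the lever angle against the prediction.

```bash
python3 -c "
from h import *
a=np.radians(-9.5);piv=np.array([.497,.171,.055]);ex=np.array([np.cos(a),np.sin(a),0])
for th in(-26,0,15,26):
  b=np.radians(th);X=piv+.034*(np.sin(b)*ex+np.array([0,0,np.cos(b)]))
  print(th,'top p4',((proj('top',X)-190+.5)*10).round(),'scene p4',((proj('scene',X)-[260,145]+.5)*10).round())
print('piv',((proj('top',piv)-190+.5)*10).round(),((proj('scene',piv)-[260,145]+.5)*10).round())"
```

```text
-26 top p4 [168. 511.] scene p4 [239. 119.]
0 top p4 [170. 468.] scene p4 [253. 143.]
15 top p4 [173. 443.] scene p4 [260. 162.]
26 top p4 [175. 427.] scene p4 [265. 177.]
piv [182. 478.] [246. 194.]
```

The lever tip is seen at about (168,405) in the top crop and (265,185) in the scene crop. That fits the full-on prediction of (175,427) and (265,177), and not a mid position. Handing in.

```bash
python3 -c "
from h import *
print(finish_job()); s=get_state();print(s['t'],s['tcp_pos'],s['ft_force'])"
```

```text
the job is handed in; nothing more can be done
None
the job is handed in; nothing more can be done
```

The heater pad is on, and the arm is holding the thermometer upright in the red ring with its screen facing straight away from the robot. I handed the job in at about 18 s of the 61 s allowed; no verdict is reported.

- **Battery pack:** I pressed it down about 9 mm to its hard stop, with the top at about 85 mm. The force rose from about 10 N to 18 N with no more movement, and the orange lower part no longer shows.
- **Toggle switch:** I pushed it towards the green dot until the force jumped to about 10 N. Both camera views show the lever leaning to the "on" side, within about 2 pixels of where full-on should appear.
- **Thermometer:** The tip is within about 1–2 mm of the ring's centre. The gripper is square to straight ahead within 0.1°. Net push is about 2.4 N, which is roughly 3.5 of the tip's 8 mm of travel.
- **Everything else:** In the last overall picture nothing else on the shelf appears to have moved.

**Checks that disagreed:**
- The two cameras put the ring 3 mm apart in x, so I aimed between them.
- The handle's lower edge showed about 2 pixels higher than predicted. The tip, top edge and red dot fitted an upright hold, to about 1.5°.

My first move command was written in mm instead of m. The robot's speed cap limited it to one harmless 45 mm move in free air.

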